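# Zero the coffee grinder, back it off three clicks and lock it

### The arm

A 6-joint arm with a two-finger parallel gripper is mounted at the origin on the work surface. World frame = base frame: x ahead of the robot, y to its left, z up, the work surface at z = 0. Lengths are in m, angles in rad, forces in N, time in s.
With the tool pointing down it reaches from about 0.325 to 0.775 m from the base axis. Payload 5.5 kg.
Tool frame: the origin (TCP) lies between the finger pads; the fingertips stand 19 mm ahead of it and the grasp point (between the pads) is the TCP; z points along the fingers, y is the line along which they close (so a half turn about z gives the same grasp; the last joint's range is limited). The gripper opens to 88 mm and grips with 3 to 60 N. Pads are 20 mm wide; open, the fingers measure 115 mm over their backs; the gripper's body (75 mm by 178 mm) begins 61 mm behind the grasp point.
Start: joints at [-1.348, 0.091, 1.231, -0, 1.82, -0.057], TCP at [0.166, -0.577, 0.242] pointing down, gripper open.
Joint ranges: [-2.87, 2.87], [-0.86, 2.18], [0.17, 2.46], [-1.51, 4.65], [0.06, 2.69], [-2.65, 2.65]. Speed limits (rad/s): [2.57, 2.57, 3.01, 3.14, 3.14, 3.14].

### API

Orientations are given as a rotation vector (axis times angle).
In Python, from station import * gives the robot as it stands. The module is installed in compiled form; this text tells all that it offers.
- The arm moves only by the shell command python3 -m jog 'ROWS' [OPENING] [FORCE]. ROWS is JSON, a list of rows, each a list of 2 entries, a list of its own where there are three numbers: the shift along the world's x, y, z in mm, then the turn, a rotation vector about the world's x, y, z in degrees. A call has exactly 8 rows; each row shifts and turns the commanded pose from where the row before left it; what a row does not reach is not made up. A row lasts 1/12 s, in which the tool goes at most 41.7 mm and 7.16 degrees, less where a joint would pass 70% of its speed; a pose out of reach is approached as far as the arm can. A call is refused whole if a number of a shift passes 41.7 or a number of a turn 7.16, either way. A call with a gripper value outside its range is refused whole. OPENING is the finger opening in mm, from 0 to 87.8, set as the call begins (- or left out, the last holds). The fingers move at their own pace and stop on an object; FORCE is the grip in N (left out, the last holds). Time passes only in rows, so rows that do not move let the fingers close, or fill a call up. It gives the time, the measured TCP pose, the force, the opening and the grip force at its end, in the units of the state.
- state(): the state, without advancing time (a new reading comes with each control period).
- grab_frame(name): name is "scene" or "top"; returns a dict with "frame" (400x640x3 uint8, red, green, blue), "intrinsics" (3x3 intrinsics, pixels), "cam_to_world" (4x4, takes a point from camera to world coordinates). Camera axes: x right, y down, z forward; pixel columns grow to the right and rows downward; lengths in m; the calibration is good to about 2 mm. A picture is of the moment at which its call begins. There is no depth.
- close_job(): hands the job in; it is judged then, once.
The state is a dict: "time": time; "joint_pos": joint angles; "dq": joint speeds; "joint_torque": joint torques, N m; "tcp_pos": TCP position; "tool_rot": TCP orientation; "ft_force": force on the tool from outside, world axes, zero at the start; "moment": the same for the moment, N m; "width": opening from 0.0 (shut) to 1.0 (fully open); "grip_force": force on a finger pad.
Only numpy, scipy, OpenCV 4.12 (cv2) and the standard library are available. Lean on these libraries where they do the work, as an engineer would, in place of code of your own. Each camera call takes 0.05 s, during which the arm holds its last target. There are 200 camera calls.

### The job

Turn the grinder's click-stop grind dial clockwise (seen from above) until it comes up against its closed stop, gently, without forcing it on past the stop. From that stop count exactly three clicks back anticlockwise, then push the small lock slide fully across to its far end, and leave the other things on the counter alone.

Things in the scene. Friction and masses are not known exactly. Their poses are not given: they have to be found in the camera images.
- grinder: Squat white electric coffee grinder, fixed, 240 mm (x) by 270 mm (y), flat deck 190 mm above the counter. Origin at the centre of its underside; -x is its front (steel trim, drawer). On the deck: the dial at (0, -55) mm, a closed black hopper, 45 mm radius, 66 mm tall, at (20, 78) mm, and the lock slide along the front edge.
- dial (a point): Grip point of the grind dial, a black bar knob on a 68 mm round steel collar with 18 ticks: on its upright axis, 37 mm above the deck (227 mm above the counter); turns with it. The bar to pinch is 42 mm long (point x), 14 mm wide (y) and stands 14 to 44 mm above the deck over a 46 mm round skirt; a white line on top marks its +x half.
- knob: The dial itself (origin on its axis, 6 mm above the deck; x along the bar). 20 degrees (0.349 rad) per click. Each click resists with up to about 0.13 N m, then pulls on into the next; let go, it settles on the nearest click. It starts 3 to 7 clicks open from its closed stop, which no mark shows and which differs from grinder to grinder; clockwise from above closes.
- burr (a point): Centre of the ring carrier hidden inside below the dial: 100.0 mm above the grinder's underside at the closed stop (click 0), rising only 0.1 mm per click, too little to read. Past the stop the dial meets a spring, about 2.5 N m per rad on top of the detent (0.3 N m or more by 0.1 rad); 0.2 rad past it is forcing it.
- lock_top (a point): Centre of the top of the lock slide's grip, 22 mm above the deck; a grey block 28 mm (grinder's x) by 14 mm (grinder's y), 20 mm tall, on a black track. It starts at the grinder's (-86, -55) mm, 86 mm from the dial axis, and moves with the slide.
- lock (a joint): Lock slide position in m: 0 open (as it starts), 0.035 fully across (locked); it moves along the grinder's +y, towards the hopper side, resists with about 1.5 N and stays where it is left.
- mug: White mug, 82 mm across, 95 mm tall, origin at the centre of its underside. Leave alone.
- jar: Amber glass jar with steel lid, 72 mm across, 120 mm tall, origin at the centre of its underside. Leave alone.
- bowl: Blue bowl, 120 mm across, 50 mm tall, origin at the centre of its underside. Leave alone.

How it is judged:
On the way, in this order (a step that is already met when the one before it is completed fails the run):
1. the dial is turned clockwise to its closed stop (click 0, within a quarter click), the lock still open (z of burr in the frame of grinder below 0.100025 m and value of joint lock below 0.01 m), for 0.2 s.
2. the dial is then set three clicks open from the stop (within 0.4 click), the lock still open (z of burr in the frame of grinder between 0.10026 and 0.10034 m and value of joint lock below 0.01 m), for 0.4 s.
At the end, for the whole second after the job is handed in: The dial rests three clicks open from its closed stop (carrier at 100.3 mm, within 0.4 click = 0.04 mm) and the lock slide is fully across (at 31 mm or more of its 35 mm) (z of burr in the frame of grinder between 0.10026 and 0.10034 m and value of joint lock above 0.031 m); the robot touches nothing.
It fails at once if the dial is forced more than 0.6 click past its closed stop (z of burr in the frame of grinder below 0.09994 m).
It fails at once if the mug, jar or bowl is moved more than 20 mm (distance of any of mug, jar, bowl from where it was at the start of the episode above 0.02 m).
It also fails if it takes over 72 s, if anything falls off the work surface, if the arm or the gripper's body presses on something with over 40 N, if the wrist force passes 120 N, or if a joint passes its speed limit or range.

## Working session

There is one attempt and no reset: what is moved stays moved. The work goes in short steps, Python scripts to look and compute and a shell command to move; the robot and the scene stay as the last step left them, time stands still between calls to the robot, and variables do not carry over. Pictures are saved under pics/ and viewed, at most 10 in all, crops included, and the job is handed in when it is done.

```bash
mkdir -p pics
python3 - <<'E'
from station import *
import cv2,numpy as np
np.set_printoptions(precision=4,suppress=True)
for n in ("scene","top"):
    f=grab_frame(n); cv2.imwrite(f"pics/{n}0.png",f["frame"][:,:,::-1]); print(n,f["intrinsics"],f["cam_to_world"])
    np.savez(f"{n}0.npz",**f)
s=state(); print({k:np.round(v,4) for k,v in s.items()})
E
```

```text
scene [[423.4688   0.     317.0236]
 [  0.     423.4688 195.0401]
 [  0.       0.       1.    ]] [[-0.0845  0.6259 -0.7753  1.3483]
 [ 0.9964  0.0504 -0.0678  0.0891]
 [-0.0034 -0.7783 -0.6279  0.8321]
 [ 0.      0.      0.      1.    ]]
top [[385.6882   0.     324.0224]
 [  0.     385.6882 200.3597]
 [  0.       0.       1.    ]] [[-0.0379 -0.9778  0.2061  0.3237]
 [-0.9993  0.0363 -0.0117  0.0011]
 [ 0.004  -0.2064 -0.9785  1.1426]
 [ 0.      0.      0.      1.    ]]
{'time': np.float64(0.1), 'joint_pos': array([-1.3477,  0.0918,  1.2317, -0.    ,  1.8198, -0.0567]), 'dq': array([-0.0008,  0.0003, -0.0034,  0.0004,  0.0009,  0.0003]), 'joint_torque': array([  0.0039, -44.7855, -40.7572,   0.0701,   0.0284,  -0.0001]), 'tcp_pos': array([ 0.1656, -0.5765,  0.2406]), 'tool_rot': array([-3.1092, -0.4377,  0.0003]), 'ft_force': array([-0.9011, -0.2314, -0.063 ]), 'moment': array([-0.0393, -0.0515, -0.041 ]), 'grip_force': np.float64(0.0), 'width': np.float64(1.0042)}
```

View pics/scene0.png

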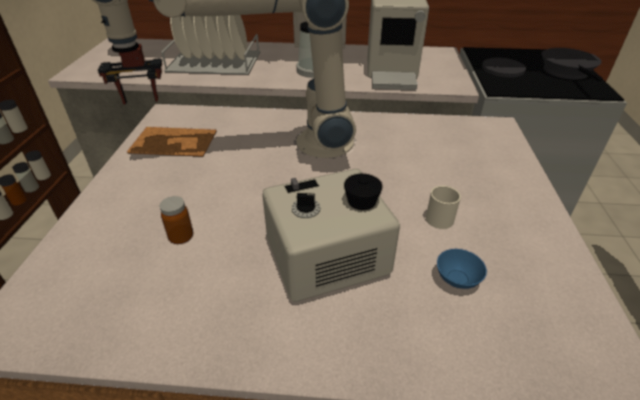

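View pics/top0.png

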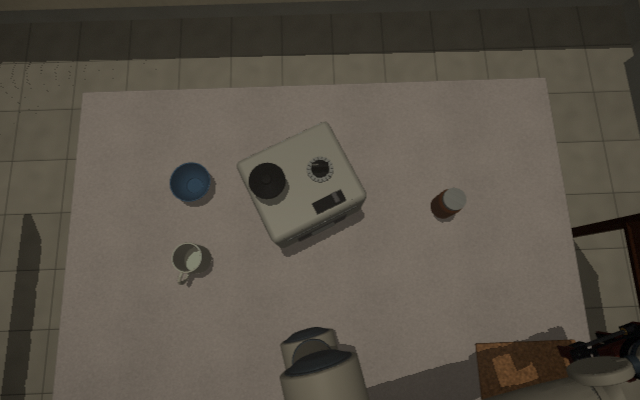

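The scene view shows the grinder with its dial at about (306,204), hopper at (362,190) and lock at (297,184). The top view shows the dial at about (320,169), hopper at (267,181) and lock at (336,199). I'll zoom in on both.

Run:
```python
import cv2,numpy as np
a=np.load("top0.npz")["frame"][:,:,::-1]; b=np.load("scene0.npz")["frame"][:,:,::-1]
A=cv2.resize(a[145:220,230:370],None,fx=5.7,fy=5.7,interpolation=cv2.INTER_CUBIC)
B=cv2.resize(b[165:225,255:395],None,fx=5.7,fy=5.7,interpolation=cv2.INTER_CUBIC)
A=cv2.resize(a[150:220,290:370],(800,700))[:600];
B=cv2.resize(b[170:225,275:355],(800,550),interpolation=cv2.INTER_CUBIC)
A=cv2.convertScaleAbs(cv2.resize(a[150:210,290:370],(800,600),interpolation=cv2.INTER_CUBIC),alpha=1.6)
B=cv2.convertScaleAbs(B,alpha=1.3)
cv2.imwrite("pics/topc.png",A);cv2.imwrite("pics/scenec.png",B)
```

```text
(no output)
```

View pics/topc.png

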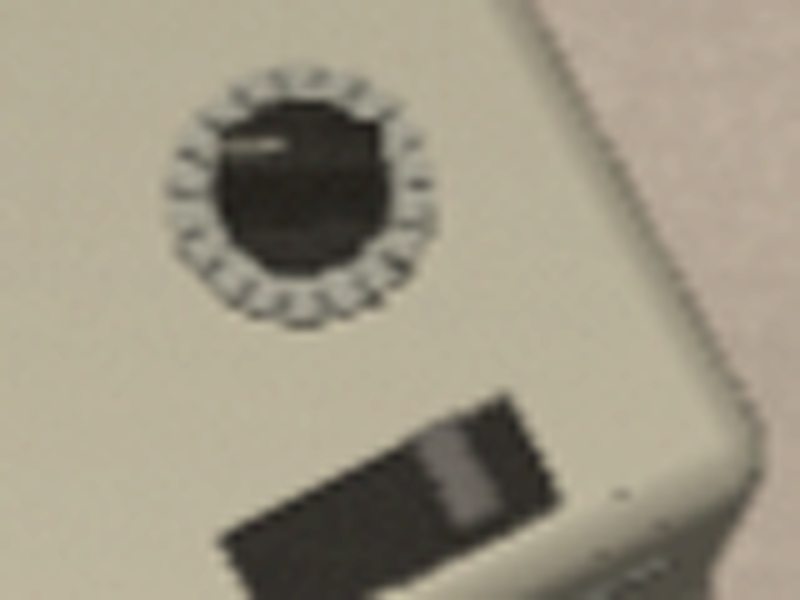

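View pics/scenec.png

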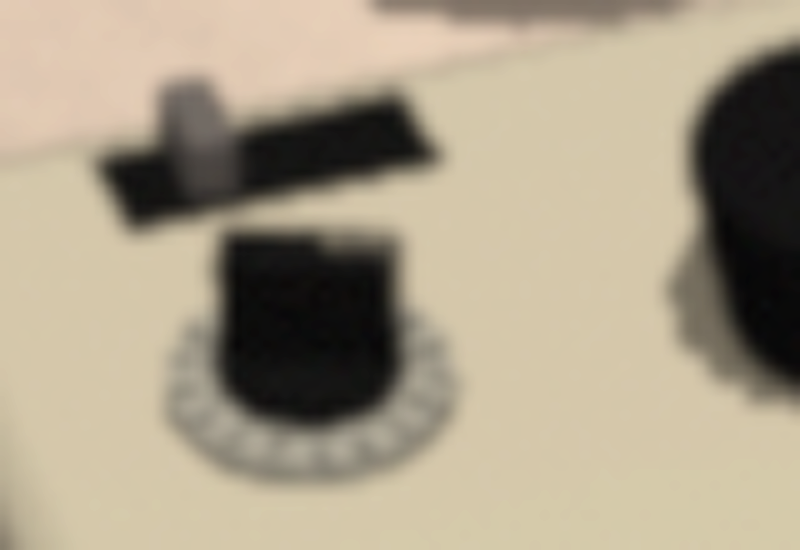

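The crops give these points, in crop pixels at 10x:
- **Top view:** bar ends (220,147) and (384,140), with the white line on the left half. Collar centre (302,196), lock top (458,477).
- **Scene view:** bar top ends (224,243) and (400,243), with the white line on the right half. Lock top (188,95).

Next I triangulate.

```bash
cat > h.py <<'E'
import numpy as np,cv2
def load(n): 
    d=np.load(n); return d["intrinsics"],d["cam_to_world"]
def ray(c,p):
    K,T=c; d=T[:3,:3]@np.linalg.solve(K,[p[0],p[1],1]); return T[:3,3],d
def atz(c,p,z):
    o,d=ray(c,p); return o+d*(z-o[2])/d[2]
def tri(c1,p1,c2,p2):
    P=[c[0]@np.linalg.inv(c[1])[:3] for c in (c1,c2)]
    X=cv2.triangulatePoints(P[0],P[1],np.float64(p1).reshape(2,1),np.float64(p2).reshape(2,1)).ravel(); return X[:3]/X[3]
E
python3 - <<'E'
from h import *
np.set_printoptions(precision=4,suppress=True)
t=load("top0.npz");s=load("scene0.npz")
T=lambda u,v:(289.55+u/10,149.55+v/10)
S=lambda u,v:(274.55+u/10,169.55+v/10)
for n,a,b in [("bar+",(220,146),(400,243)),("bar-",(384,140),(224,243)),("barc",(302,143),(312,243)),("collar",(302,196),(311,382)),("lock",(450,470),(190,95)),("trackR",(555,500),(130,230)),]:
    print(n,tri(t,T(*a),s,S(*b)))
print("barc@.234",atz(t,T(302,143),.234),atz(s,S(312,243),.234))
print("ends@.234",atz(t,T(220,146),.234),atz(t,T(384,140),.234),atz(s,S(400,243),.234),atz(s,S(224,243),.234))
print("collar@.194",atz(t,T(302,196),.194),atz(s,S(311,382),.194))
print("lock@.212",atz(t,T(455,475),.212),atz(s,S(190,95),.212))
for p in [(220,542),(510,393),(560,500)]: print("track@.192",atz(t,T(*p),.192))
for p in [(98,165),(130,230),(440,155),(395,92)]: print("trackS@.192",atz(s,S(*p),.192))
print("hopper top@.256",atz(t,(267,181),.256))
E
```

```text
bar+ [0.6068 0.0181 0.2347]
bar- [ 0.6075 -0.0221  0.2326]
barc [ 0.6071 -0.002   0.2336]
collar [ 0.6062 -0.0025  0.1915]
lock [ 0.5281 -0.0383  0.2143]
trackR [ 0.528  -0.0604  0.171 ]
barc@.234 [ 0.6071 -0.0028  0.234 ] [ 0.6076 -0.0012  0.234 ]
ends@.234 [0.6071 0.0174 0.234 ] [ 0.6071 -0.0229  0.234 ] [0.606  0.0186 0.234 ] [ 0.6091 -0.021   0.234 ]
collar@.194 [ 0.6055 -0.0024  0.194 ] [ 0.6092 -0.0021  0.194 ]
lock@.212 [ 0.5271 -0.0376  0.212 ] [ 0.5251 -0.0404  0.212 ]
track@.192 [0.5164 0.0214 0.192 ]
track@.192 [ 0.5522 -0.0533  0.192 ]
track@.192 [ 0.524  -0.0646  0.192 ]
trackS@.192 [ 0.5291 -0.0636  0.192 ]
trackS@.192 [ 0.5541 -0.0521  0.192 ]
trackS@.192 [0.5183 0.0204 0.192 ]
trackS@.192 [0.4932 0.0069 0.192 ]
hopper top@.256 [0.5624 0.1239 0.256 ]
```

Measurements agree with the text: bar top z about 0.234, collar about 0.192, lock top about 0.213, and dial to lock 0.088 m. The dial axis is at about (0.607, -0.002), grinder yaw is about 25.8° and the bar lies at about 92° in world. I'll move above the dial, turning +76°.

```bash
python3 -m jog '[[[18.4,23.9,8.7],[0,0,3.17]],[[18.4,23.9,8.7],[0,0,3.17]],[[18.4,23.9,8.7],[0,0,3.17]],[[18.4,23.9,8.7],[0,0,3.17]],[[18.4,23.9,8.7],[0,0,3.17]],[[18.4,23.9,8.7],[0,0,3.17]],[[18.4,23.9,8.7],[0,0,3.17]],[[18.4,23.9,8.7],[0,0,3.17]]]' 87 10
python3 -m jog '[[[18.4,23.9,0],[0,0,3.17]],[[18.4,23.9,0],[0,0,3.17]],[[18.4,23.9,0],[0,0,3.17]],[[18.4,23.9,0],[0,0,3.17]],[[18.4,23.9,0],[0,0,3.17]],[[18.4,23.9,0],[0,0,3.17]],[[18.4,23.9,0],[0,0,3.17]],[[18.4,23.9,0],[0,0,3.17]]]'
python3 -m jog '[[[18.4,23.9,0],[0,0,3.17]],[[18.4,23.9,0],[0,0,3.17]],[[18.4,23.9,0],[0,0,3.17]],[[18.4,23.9,0],[0,0,3.17]],[[18.4,23.9,0],[0,0,3.17]],[[18.4,23.9,0],[0,0,3.17]],[[18.4,23.9,0],[0,0,3.17]],[[18.4,23.9,0],[0,0,3.17]]]'
cat >> h.py <<'E'
def rep():
    from station import state
    from scipy.spatial.transform import Rotation as R
    s=state(); y=R.from_rotvec(s["tool_rot"]).as_matrix()
    print("t%.2f tcp"%s["time"],np.round(np.array(s["tcp_pos"])*1000,1),"yang %.2f"%np.degrees(np.arctan2(y[1,1],y[0,1])),"zax",np.round(y[:,2],3),"q6 %.3f"%s["joint_pos"][5],"F",np.round(s["ft_force"],1),"M",np.round(s["moment"],3),"w %.1f g %.1f"%(s["width"]*88,s["grip_force"]))
E
python3 -c "from h import *; rep()"
```

```text
time: 0.77
tcp_pos: [0.3135, -0.3841, 0.3112]
tool_rot: [-2.937, -1.114, 0.0]
ft_force: [-0.2, -0.2, 0.5]
width: 0.991
grip_force: 0.0
time: 1.43
tcp_pos: [0.4607, -0.1929, 0.3108]
tool_rot: [-2.621, -1.732, 0.001]
ft_force: [0.7, 0.2, 0.4]
width: 0.99
grip_force: 0.0
time: 2.1
tcp_pos: [0.6079, -0.0017, 0.3106]
tool_rot: [-2.176, -2.265, 0.001]
ft_force: [0.1, -1.1, 0.2]
width: 0.989
grip_force: 0.0
t2.10 tcp [607.9  -1.7 310.6] yang 2.27 zax [-0.001  0.    -1.   ] q6 -0.098 F [ 0.1 -1.1  0.2] M [-0.069 -0.086 -0.001] w 87.0 g 0.0
```

```bash
python3 -m jog '[[[-0.5,0,-10.3],[0,0,0]],[[0,0,-10.3],[0,0,0]],[[0,0,-10.3],[0,0,0]],[[0,0,-10.3],[0,0,0]],[[0,0,-10.3],[0,0,0]],[[0,0,-10.3],[0,0,0]],[[0,0,-10.3],[0,0,0]],[[0,0,-10.3],[0,0,0]]]' 56
python3 -c "
from h import *; rep()
from station import grab_frame
a=grab_frame('scene'); b=grab_frame('top')
A=cv2.resize(a['frame'][130:230,250:350,::-1],(400,400),interpolation=2);B=cv2.resize(b['frame'][130:230,270:370,::-1],(400,400),interpolation=2)
cv2.imwrite('pics/pre.png',cv2.convertScaleAbs(np.hstack([A,B]),alpha=1.4))"
```

```text
time: 2.77
tcp_pos: [0.6066, -0.0035, 0.2279]
tool_rot: [2.181, 2.261, 0.0]
ft_force: [0.3, 0.7, -0.0]
width: 0.64
grip_force: 0.0
t2.77 tcp [606.6  -3.5 227.9] yang 2.07 zax [ 0. -0. -1.] q6 -0.098 F [ 0.3  0.7 -0. ] M [-0.084 -0.085  0.04 ] w 56.4 g 0.0
```

View pics/pre.png

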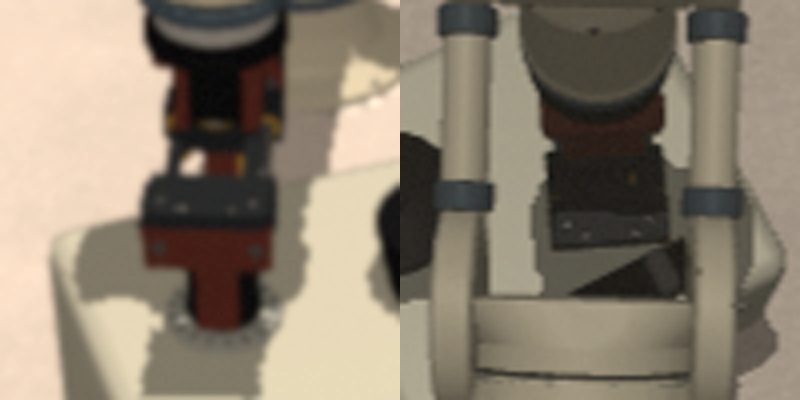

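The gripper straddles the bar, with the far finger centred on the collar at about (222,310) in the left half. I'll close on it.

```bash
python3 -m jog '[[[0,1,0],[0,0,0]],[[0,0,0],[0,0,0]],[[0,0,0],[0,0,0]],[[0,0,0],[0,0,0]],[[0,0,0],[0,0,0]],[[0,0,0],[0,0,0]],[[0,0,0],[0,0,0]],[[0,0,0],[0,0,0]]]' 5 35 >/dev/null
python3 -c "from h import *; rep()"
python3 -m jog '[[[0,0,0],[0,0,0]],[[0,0,0],[0,0,0]],[[0,0,0],[0,0,0]],[[0,0,0],[0,0,0]],[[0,0,0],[0,0,0]],[[0,0,0],[0,0,0]],[[0,0,0],[0,0,0]],[[0,0,0],[0,0,0]]]' >/dev/null
python3 -c "from h import *; rep()"
```

```text
t3.53 tcp [606.5  -2.  229.1] yang 2.11 zax [-0.001  0.    -1.   ] q6 -0.096 F [-2.5  0.6  2.2] M [-0.041  0.361 -0.032] w 13.8 g 34.9
t4.20 tcp [606.5  -2.  229.1] yang 2.11 zax [-0.001  0.    -1.   ] q6 -0.096 F [-4.8  0.1  3.5] M [ 0.029  0.905 -0.055] w 13.8 g 34.9
```

The bar is gripped (13.8 mm). I'll turn through the first click in small steps to learn what it feels like.

```bash
R="python3 -c 'from h import *; rep()'"
python3 -m jog '[[[-0.5,0,-0.5],[0,0,-1.5]],[[0,0,0],[0,0,-1.5]],[[0,0,0],[0,0,-1.5]],[[0,0,0],[0,0,-1.5]],[[0,0,0],[0,0,0]],[[0,0,0],[0,0,0]],[[0,0,0],[0,0,0]],[[0,0,0],[0,0,0]]]' >/dev/null; eval $R
python3 -m jog '[[[0,0,0],[0,0,-2]],[[0,0,0],[0,0,-2]],[[0,0,0],[0,0,0]],[[0,0,0],[0,0,0]],[[0,0,0],[0,0,0]],[[0,0,0],[0,0,0]],[[0,0,0],[0,0,0]],[[0,0,0],[0,0,0]]]' >/dev/null; eval $R
python3 -m jog '[[[0,0,0],[0,0,-2]],[[0,0,0],[0,0,-2]],[[0,0,0],[0,0,0]],[[0,0,0],[0,0,0]],[[0,0,0],[0,0,0]],[[0,0,0],[0,0,0]],[[0,0,0],[0,0,0]],[[0,0,0],[0,0,0]]]' >/dev/null; eval $R
python3 -m jog '[[[0,0,0],[0,0,-2]],[[0,0,0],[0,0,-2]],[[0,0,0],[0,0,-2]],[[0,0,0],[0,0,0]],[[0,0,0],[0,0,0]],[[0,0,0],[0,0,0]],[[0,0,0],[0,0,0]],[[0,0,0],[0,0,0]]]' >/dev/null; eval $R
```

```text
t4.87 tcp [606.5  -2.1 229.1] yang -3.82 zax [ 0.001 -0.    -1.   ] q6 0.007 F [-3.1  0.   5.2] M [-0.02   0.523  0.126] w 13.9 g 34.9
t5.53 tcp [606.6  -2.1 229.1] yang -7.82 zax [ 0.002 -0.    -1.   ] q6 0.077 F [-3.5  0.2  5.2] M [0.037 0.577 0.086] w 13.6 g 34.9
t6.20 tcp [606.6  -2.1 229.1] yang -11.84 zax [ 0.002  0.    -1.   ] q6 0.147 F [-2.1  0.6  4.9] M [0.035 0.52  0.001] w 13.5 g 34.9
t6.87 tcp [606.7  -2.1 229.1] yang -17.84 zax [ 0.002 -0.    -1.   ] q6 0.252 F [-3.   0.2  5.1] M [ 0.006  0.418 -0.069] w 13.7 g 34.9
```

The detent is clear: Mz is about +0.13 at 6° and back to -0.07 at 20°. The next two clicks are safe, since it starts at least 3 open. After that I probe 6° past each click.

```bash
R="python3 -c 'from h import *; rep()'"
python3 -m jog '[[[0,0,0],[0,0,-3.5]],[[0,0,0],[0,0,-3.5]],[[0,0,0],[0,0,-3.5]],[[0,0,0],[0,0,-3.5]],[[0,0,0],[0,0,-3]],[[0,0,0],[0,0,-3]],[[0,0,0],[0,0,0]],[[0,0,0],[0,0,0]]]' >/dev/null; eval $R
python3 -m jog '[[[0,0,0],[0,0,-3.5]],[[0,0,0],[0,0,-3.5]],[[0,0,0],[0,0,-3.5]],[[0,0,0],[0,0,-3.5]],[[0,0,0],[0,0,-3]],[[0,0,0],[0,0,-3]],[[0,0,0],[0,0,0]],[[0,0,0],[0,0,0]]]' >/dev/null; eval $R
python3 -m jog '[[[0,0,0],[0,0,-2]],[[0,0,0],[0,0,-2]],[[0,0,0],[0,0,-2]],[[0,0,0],[0,0,0]],[[0,0,0],[0,0,0]],[[0,0,0],[0,0,0]],[[0,0,0],[0,0,0]],[[0,0,0],[0,0,0]]]' >/dev/null; eval $R
```

```text
t7.53 tcp [607.   -2.2 229.1] yang -37.77 zax [ 0.003 -0.    -1.   ] q6 0.600 F [-0.5 -0.3  4.3] M [-0.111  0.112 -0.05 ] w 13.9 g 34.9
t8.20 tcp [607.2  -2.5 229.1] yang -57.76 zax [ 0.003 -0.001 -1.   ] q6 0.948 F [ 1.7 -1.   5.2] M [-0.263 -0.128 -0.086] w 13.8 g 34.9
t8.87 tcp [607.2  -2.5 229.1] yang -63.73 zax [ 0.003 -0.001 -1.   ] q6 1.052 F [ 1.1 -0.8  5.1] M [-0.292 -0.071  0.125] w 13.6 g 34.9
```

Same as a normal click (0.125), so this isn't the stop. On to the next click and probe again.

```bash
R="python3 -c 'from h import *; rep()'"
python3 -m jog '[[[0,0,0],[0,0,-2]],[[0,0,0],[0,0,-2]],[[0,0,0],[0,0,-2]],[[0,0,0],[0,0,-2]],[[0,0,0],[0,0,-3]],[[0,0,0],[0,0,-3]],[[0,0,0],[0,0,0]],[[0,0,0],[0,0,0]]]' >/dev/null; eval $R
python3 -m jog '[[[0,0,0],[0,0,-2]],[[0,0,0],[0,0,-2]],[[0,0,0],[0,0,-2]],[[0,0,0],[0,0,0]],[[0,0,0],[0,0,0]],[[0,0,0],[0,0,0]],[[0,0,0],[0,0,0]],[[0,0,0],[0,0,0]]]' >/dev/null; eval $R
```

```text
t9.53 tcp [607.3  -2.8 229.1] yang -77.76 zax [ 0.003 -0.001 -1.   ] q6 1.297 F [ 1.  -2.9  5.7] M [-0.36  -0.228 -0.049] w 14.1 g 34.9
t10.20 tcp [607.3  -2.8 229.1] yang -83.73 zax [ 0.003 -0.001 -1.   ] q6 1.401 F [ 1.9 -3.7  5.3] M [-0.501 -0.232  0.085] w 13.5 g 34.9
```

Normal again. Next click and probe.

```bash
R="python3 -c 'from h import *; rep()'"
python3 -m jog '[[[0,0,0],[0,0,-2]],[[0,0,0],[0,0,-2]],[[0,0,0],[0,0,-2]],[[0,0,0],[0,0,-2]],[[0,0,0],[0,0,-3]],[[0,0,0],[0,0,-3]],[[0,0,0],[0,0,0]],[[0,0,0],[0,0,0]]]' >/dev/null; eval $R
python3 -m jog '[[[0,0,0],[0,0,-2]],[[0,0,0],[0,0,-2]],[[0,0,0],[0,0,-2]],[[0,0,0],[0,0,0]],[[0,0,0],[0,0,0]],[[0,0,0],[0,0,0]],[[0,0,0],[0,0,0]],[[0,0,0],[0,0,0]]]' >/dev/null; eval $R
```

```text
t10.87 tcp [607.3  -3.1 229.1] yang -97.78 zax [ 0.003 -0.002 -1.   ] q6 1.646 F [ 2.3 -2.7  4.5] M [-0.469 -0.209 -0.062] w 13.8 g 34.9
t11.53 tcp [607.3  -3.1 229.1] yang -103.66 zax [ 0.003 -0.002 -1.   ] q6 1.749 F [ 1.6 -4.5  4.9] M [-0.766 -0.291  0.973] w 14.6 g 36.8
```

Mz jumps to 0.97, so click 5 (yang about -97.8°) is the closed stop. I'll ease straight back to it and hold.

```bash
R="python3 -c 'from h import *; rep()'"
python3 -m jog '[[[0,0,0],[0,0,3]],[[0,0,0],[0,0,3]],[[0,0,0],[0,0,0]],[[0,0,0],[0,0,0]],[[0,0,0],[0,0,0]],[[0,0,0],[0,0,0]],[[0,0,0],[0,0,0]],[[0,0,0],[0,0,0]]]' >/dev/null; eval $R
python3 -m jog '[[[0,0,0],[0,0,-1]],[[0,0,0],[0,0,-1]],[[0,0,0],[0,0,0]],[[0,0,0],[0,0,0]],[[0,0,0],[0,0,0]],[[0,0,0],[0,0,0]],[[0,0,0],[0,0,0]],[[0,0,0],[0,0,0]]]' >/dev/null; eval $R
python3 -m jog '[[[0,0,0],[0,0,1]],[[0,0,0],[0,0,1]],[[0,0,0],[0,0,0]],[[0,0,0],[0,0,0]],[[0,0,0],[0,0,0]],[[0,0,0],[0,0,0]],[[0,0,0],[0,0,0]],[[0,0,0],[0,0,0]]]' >/dev/null; eval $R
```

```text
t12.20 tcp [607.3  -3.  229. ] yang -97.76 zax [ 0.003 -0.002 -1.   ] q6 1.646 F [ 2.9 -3.   4.6] M [-0.525 -0.364 -0.056] w 13.7 g 35.0
t12.87 tcp [607.3  -3.1 229.1] yang -99.76 zax [ 0.003 -0.002 -1.   ] q6 1.680 F [ 2.  -3.   5.3] M [-0.577 -0.358 -0.07 ] w 14.0 g 35.0
t13.53 tcp [607.3  -3.  229.1] yang -97.76 zax [ 0.003 -0.002 -1.   ] q6 1.646 F [ 1.8 -3.6  5.4] M [-0.6   -0.289 -0.046] w 13.6 g 35.0
```

Next is three clicks back anticlockwise (+60°), then release so the dial settles.

```bash
R="python3 -c 'from h import *; rep()'"
python3 -m jog '[[[0,0,0],[0,0,3.5]],[[0,0,0],[0,0,3.5]],[[0,0,0],[0,0,3.5]],[[0,0,0],[0,0,3.5]],[[0,0,0],[0,0,3]],[[0,0,0],[0,0,3]],[[0,0,0],[0,0,0]],[[0,0,0],[0,0,0]]]' >/dev/null; eval $R
python3 -m jog '[[[0,0,0],[0,0,3.5]],[[0,0,0],[0,0,3.5]],[[0,0,0],[0,0,3.5]],[[0,0,0],[0,0,3.5]],[[0,0,0],[0,0,3]],[[0,0,0],[0,0,3]],[[0,0,0],[0,0,0]],[[0,0,0],[0,0,0]]]' >/dev/null; eval $R
python3 -m jog '[[[0,0,0],[0,0,3.5]],[[0,0,0],[0,0,3.5]],[[0,0,0],[0,0,3.5]],[[0,0,0],[0,0,3.5]],[[0,0,0],[0,0,3]],[[0,0,0],[0,0,3]],[[0,0,0],[0,0,0]],[[0,0,0],[0,0,0]]]' >/dev/null; eval $R
python3 -m jog '[[[0,0,0],[0,0,0]],[[0,0,0],[0,0,0]],[[0,0,0],[0,0,0]],[[0,0,0],[0,0,0]],[[0,0,0],[0,0,0]],[[0,0,0],[0,0,0]],[[0,0,0],[0,0,0]],[[0,0,0],[0,0,0]]]' 56 >/dev/null; eval $R
python3 -m jog '[[[0,0,10],[0,0,0]],[[0,0,10],[0,0,0]],[[0,0,10],[0,0,0]],[[0,0,10],[0,0,0]],[[0,0,10],[0,0,0]],[[0,0,10],[0,0,0]],[[0,0,10],[0,0,0]],[[0,0,10],[0,0,0]]]' >/dev/null; eval $R
python3 -m jog '[[[-15,-25,0],[0,0,5]],[[-15,-25,0],[0,0,5]],[[-15,-25,0],[0,0,5]],[[-15,-25,0],[0,0,5]],[[-15,-25,0],[0,0,5]],[[-15,-25,0],[0,0,5]],[[-15,-25,0],[0,0,5]],[[-15,-25,0],[0,0,5]]]' 0 >/dev/null; eval $R
python3 -c "
from h import *
from station import grab_frame
a=grab_frame('scene'); b=grab_frame('top'); np.savez('top1.npz',**b); np.savez('scene1.npz',**a)
A=cv2.resize(a['frame'][170:225,275:355,::-1],(800,550),interpolation=2)[:300*2];B=cv2.resize(b['frame'][150:210,290:370,::-1],(800,600),interpolation=2)
A=cv2.resize(A,(400,275),interpolation=3);A=np.vstack([A,np.zeros((325,400,3),np.uint8)])
B=cv2.resize(B[:, :],(400,300));B=np.vstack([B,cv2.resize(b['frame'][::-1][::-1][:,:,::-1],(400,300))])
cv2.imwrite('pics/post.png',cv2.convertScaleAbs(np.hstack([A,B]),alpha=1.5))"
```

```text
t14.20 tcp [607.3  -2.7 229.1] yang -77.72 zax [ 0.003 -0.001 -1.   ] q6 1.296 F [ 3.3 -2.8  5.9] M [-0.345 -0.349 -0.044] w 13.6 g 35.0
t14.87 tcp [607.2  -2.4 229.1] yang -57.71 zax [ 0.003 -0.001 -1.   ] q6 0.947 F [ 2.2 -1.9  4.8] M [-0.188 -0.227 -0.021] w 13.7 g 35.0
t15.53 tcp [607.   -2.2 229.1] yang -37.69 zax [ 0.003 -0.    -1.   ] q6 0.598 F [ 1.  -0.3  5.1] M [-0.165 -0.073 -0.081] w 14.1 g 35.0
t16.20 tcp [606.3  -2.1 228.3] yang -37.88 zax [-0.  0. -1.] q6 0.602 F [0.4 1.  0.4] M [ 0.032 -0.084 -0.003] w 55.8 g 0.0
t16.87 tcp [606.3  -2.1 309.5] yang -37.89 zax [ 0. -0. -1.] q6 0.602 F [ 0.2 -0.1 -0.3] M [ 0.015 -0.008 -0.013] w 55.9 g 0.0
t17.53 tcp [ 485.4 -203.1  309. ] yang 2.37 zax [ 0. -0. -1.] q6 -0.502 F [ 0.2 -0.6 -0.4] M [-0.044 -0.112 -0.041] w 6.2 g 0.0
```

View pics/post.png

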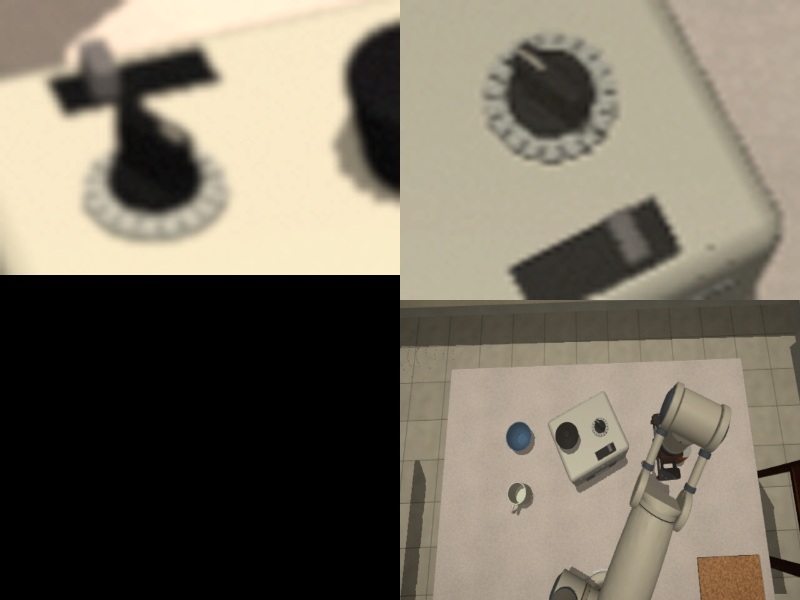

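The line on the dial points at about 48-50° in the top crop ((543,68) to (517,43)). That matches click 3, expected at 52°. Now the lock, pushing along (-0.435, 0.90) from about 29 mm before its centre.

```bash
R="python3 -c 'from h import *; rep()'"
python3 -m jog '[[[7.1,17.1,0],[0,0,2.93]],[[7.1,17.1,0],[0,0,2.93]],[[7.1,17.1,0],[0,0,2.93]],[[7.1,17.1,0],[0,0,2.93]],[[7.1,17.1,0],[0,0,2.93]],[[7.1,17.1,0],[0,0,2.93]],[[7.1,17.1,0],[0,0,2.93]],[[7.1,17.1,0],[0,0,2.93]]]' 0 >/dev/null; eval $R
python3 -m jog '[[[0,0,-11.4],[0,0,0]],[[0,0,-11.4],[0,0,0]],[[0,0,-11.4],[0,0,0]],[[0,0,-11.4],[0,0,0]],[[0,0,-11.4],[0,0,0]],[[0,0,-11.4],[0,0,0]],[[0,0,-11.4],[0,0,0]],[[0,0,-11.4],[0,0,0]]]' >/dev/null; eval $R
python3 -m jog '[[[-1.3,2.7,0],[0,0,0]],[[-1.3,2.7,0],[0,0,0]],[[-1.3,2.7,0],[0,0,0]],[[-1.3,2.7,0],[0,0,0]],[[-1.3,2.7,0],[0,0,0]],[[-1.3,2.7,0],[0,0,0]],[[-1.3,2.7,0],[0,0,0]],[[-1.3,2.7,0],[0,0,0]]]' >/dev/null; eval $R
python3 -m jog '[[[-1.3,2.7,0],[0,0,0]],[[-1.3,2.7,0],[0,0,0]],[[-1.3,2.7,0],[0,0,0]],[[-1.3,2.7,0],[0,0,0]],[[-1.3,2.7,0],[0,0,0]],[[-1.3,2.7,0],[0,0,0]],[[0,0,0],[0,0,0]],[[0,0,0],[0,0,0]]]' >/dev/null; eval $R
```

```text
t18.30 tcp [543.6 -63.5 308.8] yang 25.65 zax [ 0.  0. -1.] q6 -0.626 F [-1.   0.1  0.1] M [-0.079 -0.125  0.04 ] w 0.5 g 0.0
t18.97 tcp [543.  -65.4 216. ] yang 25.52 zax [-0.  0. -1.] q6 -0.628 F [ 0.3 -0.   0.6] M [-0.051 -0.12  -0.012] w 0.5 g 0.0
t19.63 tcp [532.9 -43.5 217.8] yang 25.55 zax [ 0.001 -0.    -1.   ] q6 -0.591 F [ 1.3 -1.3  1.3] M [-0.229 -0.318 -0.073] w 0.7 g 0.8
t20.30 tcp [524.5 -27.1 216.8] yang 25.58 zax [-0.001  0.001 -1.   ] q6 -0.563 F [ 0.6  0.4 -0. ] M [-0.02  -0.061  0.025] w 0.1 g 0.0
```

In contact. I'll keep going in small steps until the end stop pushes back.

```bash
R="python3 -c 'from h import *; rep()'"
python3 -m jog '[[[-0.9,1.8,0],[0,0,0]],[[-0.9,1.8,0],[0,0,0]],[[0,0,0],[0,0,0]],[[0,0,0],[0,0,0]],[[0,0,0],[0,0,0]],[[0,0,0],[0,0,0]],[[0,0,0],[0,0,0]],[[0,0,0],[0,0,0]]]' >/dev/null; eval $R
python3 -m jog '[[[-0.9,1.8,0],[0,0,0]],[[0,0,0],[0,0,0]],[[0,0,0],[0,0,0]],[[0,0,0],[0,0,0]],[[0,0,0],[0,0,0]],[[0,0,0],[0,0,0]],[[0,0,0],[0,0,0]],[[0,0,0],[0,0,0]]]' >/dev/null; eval $R
python3 -m jog '[[[-0.9,1.8,0],[0,0,0]],[[0,0,0],[0,0,0]],[[0,0,0],[0,0,0]],[[0,0,0],[0,0,0]],[[0,0,0],[0,0,0]],[[0,0,0],[0,0,0]],[[0,0,0],[0,0,0]],[[0,0,0],[0,0,0]]]' >/dev/null; eval $R
```

```text
t20.97 tcp [523.1 -23.8 217.2] yang 25.55 zax [-0.  0. -1.] q6 -0.557 F [ 0.1 -0.7 -0.1] M [-0.069 -0.069  0.008] w 0.4 g 0.0
t21.63 tcp [522.6 -23.  217.2] yang 25.49 zax [ 0.001 -0.002 -1.   ] q6 -0.553 F [ 2.9 -4.  -0.2] M [-0.733 -0.569 -0.055] w 0.6 g 2.5
t22.30 tcp [522.5 -22.8 217.3] yang 25.38 zax [ 0.003 -0.005 -1.   ] q6 -0.550 F [ 6.3 -9.9 -1.8] M [-1.735 -1.248 -0.116] w 0.7 g 5.8
```

The force rises to about 12 N with no further travel, so the slide is at its end. I'll back off, lift, move clear and look.

```bash
R="python3 -c 'from h import *; rep()'"
python3 -m jog '[[[1.3,-2.7,0],[0,0,0]],[[1.3,-2.7,0],[0,0,0]],[[1.3,-2.7,0],[0,0,0]],[[1.3,-2.7,0],[0,0,0]],[[0,0,20],[0,0,0]],[[0,0,20],[0,0,0]],[[0,0,25],[0,0,0]],[[0,0,25],[0,0,0]]]' >/dev/null; eval $R
python3 -m jog '[[[-8,-25,0],[0,0,0]],[[-8,-25,0],[0,0,0]],[[-8,-25,0],[0,0,0]],[[-8,-25,0],[0,0,0]],[[-8,-25,0],[0,0,0]],[[-8,-25,0],[0,0,0]],[[-8,-25,0],[0,0,0]],[[0,0,0],[0,0,0]]]' >/dev/null; eval $R
python3 -c "
from h import *
from station import grab_frame
a=grab_frame('scene'); b=grab_frame('top'); np.savez('top2.npz',**b); np.savez('scene2.npz',**a)
B=cv2.resize(b['frame'][150:210,290:370,::-1],(800,600),interpolation=2)
A=cv2.resize(a['frame'][:,:,::-1],(320,200),interpolation=3); B[400:,480:]=A
cv2.imwrite('pics/fin.png',cv2.convertScaleAbs(B,alpha=1.5))
t=load('top0.npz')"
```

```text
t22.97 tcp [526.2 -30.9 307.7] yang 25.57 zax [-0.001  0.001 -1.   ] q6 -0.570 F [-0.7 -0.1 -0.4] M [-0.038 -0.115  0.032] w 0.5 g 0.0
t23.63 tcp [ 469.2 -209.5  306.8] yang 25.32 zax [-0.001 -0.001 -1.   ] q6 -0.928 F [0.7 0.3 0.2] M [-0.035 -0.053  0.004] w 0.3 g 0.0
```

View pics/fin.png

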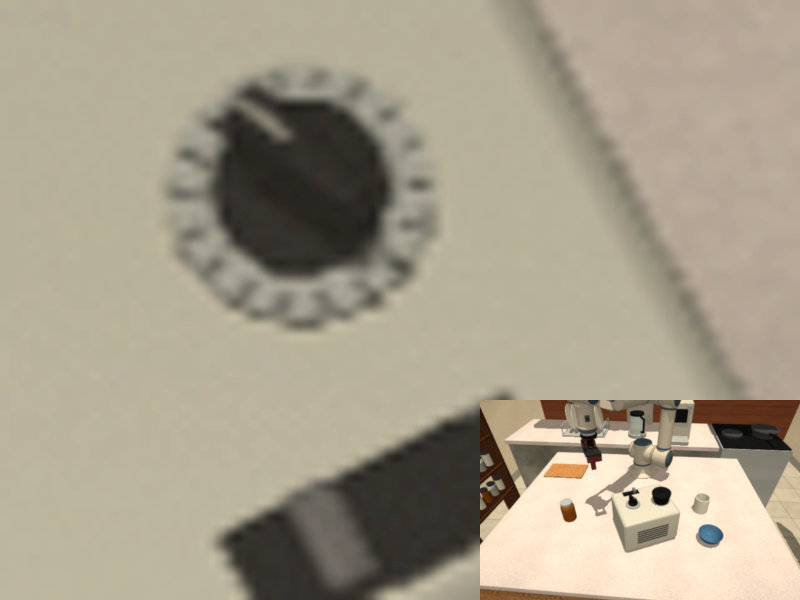

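The slide went from crop (450,475) to (330,540), about 35 mm. The white line, from (290,137) to (235,98), is still at about 52-55°, and the jar, mug and bowl look undisturbed. I'll hand it in.

```bash
python3 -c "
from station import *
print(close_job())"
```

```text
the job is handed in; nothing more can be done
None
```

I handed the job in at about 24 s, with no verdict returned: the dial was closed to its stop (five clicks) and opened three clicks, the lock slide was pushed about 35 mm to its end stop, and the mug, jar and bowl look unmoved; my 6° probe past the stop read 0.97 N m, more than the text led me to expect, though it should be inside the 12° limit.

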